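Lay the owl bookend on its back against the stop bar

TASK

The owl bookend has been scanned standing up; now its underside is to be scanned. Push it over backwards onto its flat back on the dark scan board, then push on its foot until the top of its head rests flush and square against the metal stop bar. Only push it with the fingertips, never lift it; leave the other things on the table alone, and finish clear of it.

Things in the scene. Friction and masses are not known exactly. Their poses are not given: they have to be found in the camera images.
- scan_board: fixed dark plate, 310 x 220 mm, 6 mm thick, white marker dots, aluminium stop bar across one end. Origin on the table under it; z up; +x points from the free end to the bar. Plate spans x -150 to +160, y -110 to +110 mm; the bar (20 mm thick, 200 mm long along y) has its inner face at x = +140 mm and its top 26 mm above the table.
- owl: loose brown printed owl bookend, 0.28-0.56 kg, at first upright near the board's free end, back towards the bar (up to 0.2 rad off). Origin: centre of its underside; z up through the head, 130 mm tall; face to -x, flat back at x = +28 mm over its whole height. Plinth 56 (x) x 74 (y) x 34 mm high; body 60 mm wide, front at x = -16 mm; head 66 mm wide, 92 to 130 mm up, front at x = -22 mm.
- owl_mid (a point): point inside the owl half-way up its axis (65 mm above its underside); axes as owl. Pushed at the head, the owl tips over its back lower edge and beyond about 25 degrees falls by itself; pushed low it slides. Lying on its back it is 56 mm high and its underside is an upright face 74 mm wide.
- owl_head (a point): centre of the flat top of the owl's head, 130 mm above its underside; axes as owl. When the owl has been tipped over where it stands, this is 20 to 80 mm short of the stop bar. Flat round eyes with dark pupils stand 2 mm out of the head's front, 107 mm above the underside.
- scanner: bystander: loose hand-held scanner, black with blue ends, 196 x 58 x 68 mm high, lying beside the board. Origin under its centre.
- tumbler: bystander: loose white plastic tumbler standing upside down, 72 mm across, 82 mm high. Origin under its centre.
- pawn: bystander: loose brown printed chess pawn, 40 mm across, 70 mm high. Origin under its centre.
Things that resemble listed ones, but are neither listed nor needed, are in the scene too. Leave any purple look-alike of the owl alone.

How it is judged:
By the outcome, as a careful person would: the job done as asked, in the order asked, and still so for the second after the job is handed in, with the robot touching nothing.
It also fails if it takes over 48 s, if anything falls off the work surface, if the arm or the gripper's body presses on something with over 40 N, if the wrist force passes 120 N, or if a joint passes its speed limit or range.

ROBOT

A 6-joint arm with a two-finger parallel gripper is mounted at the origin on the work surface. World frame = base frame: x ahead of the robot, y to its left, z up, the work surface at z = 0. Lengths are in m, angles in rad, forces in N, time in s.
With the tool pointing down it reaches from about 0.425 to 1.125 m from the base axis. Payload 14.9 kg.
Tool frame: the origin (TCP) lies on the centre line of the jaws, within the pads' length; the fingertips stand 11 mm ahead of it and the grasp point (between the pads) lies 8 mm behind it (bot.tips_ahead is the distance from the TCP to the fingertips, in m); z points along the fingers, y is the direction in which the jaws open and shut (so a half turn about z gives the same grasp; the last joint's range is limited). The gripper opens to 91 mm and grips with 3 to 60 N. Pads are 32 mm wide; open, the fingers measure 118 mm over their backs; the gripper's body (76 mm by 178 mm) begins 60 mm behind the grasp point.
Start: joints at [1.251, 0.379, 1.734, -0, 1.028, -0.033], TCP at [0.198, 0.671, 0.2] pointing down, gripper open.
Joint ranges: [-2.77, 2.77], [-0.74, 2.19], [0, 2.66], [-1.06, 4.2], [0.31, 2.87], [-3.08, 3.08]. Speed limits (rad/s): [1.89, 1.89, 2.39, 3.14, 3.14, 3.14].

INTERFACE

Orientations are given as a rotation vector (axis times angle).
In Python, from station import bot gives the robot as it stands.
- The arm moves only by the tool step_arm, never from a script. Its argument "deltas" is one flat list of numbers, 6 for each row, row after row: the shift along the tool's x, y, z in cm, then the turn, a rotation vector about the tool's x, y, z in degrees. In form: [tx, ty, tz, rx, ry, rz, tx, ty, tz, rx, ry, rz, ...]. A call has 1 to 20 rows; each row shifts and turns the commanded pose from where the row before left it, along the tool's axes as they then stand; what a row does not reach is not made up. A row lasts 1/12 s, in which the tool goes at most 41.7 mm and 7.16 degrees, less where a joint would pass 70% of its speed; a pose out of reach is approached as far as the arm can. A call with a gripper value outside its range is refused whole. "claw" is the finger opening in cm, from 0 to 9.12, set as the call begins (left out, the last holds). The fingers move at their own pace and stop on an object; "force" is the grip in N (left out, the last holds). Time passes only in rows, so rows that do not move let the fingers close. It gives the time, the measured TCP pose, the force and the opening at its end, in the units of the state.
- bot.sense(): the state, without advancing time (a new reading comes with each control period).
- bot.camera(name): name is "scene" or "top" or "wrist"; returns a dict with "frame" (400x640x3 uint8, red, green, blue), "camera_matrix" (3x3 intrinsics, pixels), "dist_coeffs" ([k1, k2, p1, p2, k3] as OpenCV has them; the pictures are not rectified), "extrinsics" (4x4, takes a point from world to camera coordinates). Camera axes: x right, y down, z forward; pixel columns grow to the right and rows downward; lengths in m; the calibration is good to about 2 mm. A picture is of the moment at which its call begins. There is no depth.
- bot.hand_in(): hands the job in, once; it reports no verdict.
Trained networks look in the newest picture that a camera, given by its name, has taken for a name from the list of things; names that differ only in an ending like _2 or _b are one class to them, and where a whole thing is asked for, a point or a joint stands for the part that bears it (a point fixed in the world has none). Each returns a list of dicts, best first, with "score" (0 to 1); they miss things now and then, are a little off and sometimes report something else, mostly with a low value. They report only what shows in the picture. A call takes as long as a camera call. They do not tell look-alikes from the thing itself.
- bot.silhouettes(camera, thing): "mask" (400x640 bool, what is visible of it) and "extent" ([left, top, right, bottom] in pixels, round what is visible of it).
- bot.spot_point(camera, thing): "pixel" ([column, row] in pixels: a listed point, or the origin of a listed thing).
The state is a dict: "clock": time; "joint_positions": joint angles; "qd": joint speeds; "effort": joint torques, N m; "tool_pos": TCP position; "tcp_rot": TCP orientation; "contact_force": force on the tool from outside, world axes, zero at the start; "ft_torque": the same for the moment, N m; "opening": finger opening in m.
Only numpy, scipy, OpenCV 4.12 (cv2) and the standard library are available. Lean on these libraries where they do the work, as an engineer would, in place of code of your own. Each camera call takes 0.05 s, during which the arm holds its last target. There are 200 camera calls.

## Working session

There is one attempt and no reset: what is moved stays moved. The work goes in short steps, Python scripts to look and compute and a tool call to move; the robot and the scene stay as the last step left them, time stands still between calls to the robot, and variables do not carry over. Pictures are saved under pics/ and viewed, about 8 in all and at most 12, crops included, and the job is handed in when it is done.

Besides the shell and the picture viewer there is one more tool, called after "Emit:" by a JSON object that holds its "fn" and its "kwargs", one argument or row to a line. step_arm: Moves the arm, as the interface text tells. Its arguments: {"type":"object","properties":{"deltas":{"type":"array"},"claw":{"type":"number"},"force":{"type":"number"}},"required":["deltas"]}

```bash
mkdir -p pics
python3 - <<'E'
from station import bot
import cv2,numpy as np
ims=[]
for c in("scene","top"):
    d=bot.camera(c);cv2.imwrite(f"pics/{c}0.png",d["frame"][:,:,::-1])
    print(c,d["camera_matrix"],d["dist_coeffs"],np.round(d["extrinsics"],3).tolist())
    for t in("owl","owl_head","owl_mid","scan_board"):
        print(t,[(np.round(p["pixel"]).tolist(),round(p["score"],2)) for p in bot.spot_point(c,t)])
print(bot.sense())
E
```

```text
scene [[464.20935015   0.         314.83279436]
 [  0.         464.20935015 206.4097576 ]
 [  0.           0.           1.        ]] [0.00138052 0.         0.         0.         0.        ] [[-0.527, 0.85, 0.003, 0.283], [0.562, 0.351, -0.749, -0.269], [-0.638, -0.392, -0.663, 1.346], [0.0, 0.0, 0.0, 1.0]]
owl [([299.0, 222.0], 0.87), ([164.0, 242.0], 0.79)]
owl_head [([295.0, 173.0], 0.9), ([150.0, 189.0], 0.87)]
owl_mid [([298.0, 199.0], 0.88), ([405.0, 214.0], 0.38), ([279.0, 306.0], 0.27)]
scan_board [([332.0, 246.0], 0.6)]
top [[390.80974463   0.         319.47244658]
 [  0.         390.80974463 196.1951835 ]
 [  0.           0.           1.        ]] [-0.05213859  0.          0.          0.          0.        ] [[0.012, -1.0, -0.01, 0.039], [-0.985, -0.01, -0.171, 0.604], [0.171, 0.012, -0.985, 0.977], [0.0, 0.0, 0.0, 1.0]]
owl [([348.0, 215.0], 0.95), ([421.0, 148.0], 0.9), ([350.0, 207.0], 0.26)]
owl_head [([349.0, 206.0], 0.96), ([436.0, 139.0], 0.79)]
owl_mid [([348.0, 213.0], 0.88), ([428.0, 142.0], 0.67)]
scan_board [([316.0, 207.0], 0.8), ([348.0, 214.0], 0.38)]
{'clock': 0.5, 'joint_positions': array([ 1.25068143e+00,  3.78929056e-01,  1.73423900e+00, -9.98452453e-06,
        1.02844644e+00, -3.32740957e-02]), 'qd': array([-1.77088985e-07,  1.43485295e-03,  9.76266681e-05,  1.55598666e-03,
        1.26362233e-03, -7.36411270e-04]), 'effort': array([-1.12989757e-03, -7.63156700e+01, -4.34457171e+01,  6.50979741e-02,
        3.93455022e-02, -2.67504606e-05]), 'tool_pos': array([0.19803677, 0.67140233, 0.20039209]), 'tcp_rot': array([ 4.49016744e-01,  3.10933427e+00, -3.61400467e-05]), 'contact_force': array([-0.30508449, -0.32266168, -0.57337334]), 'ft_torque': array([ 0.00227531, -0.03376436, -0.01702921]), 'opening': 0.0912785760417068}
```

View pics/scene0.png

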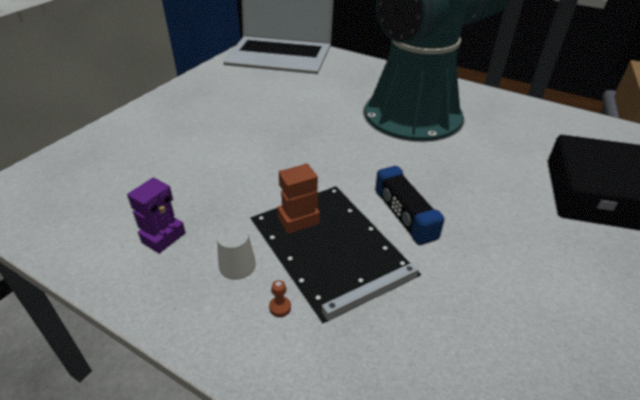

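View pics/top0.png

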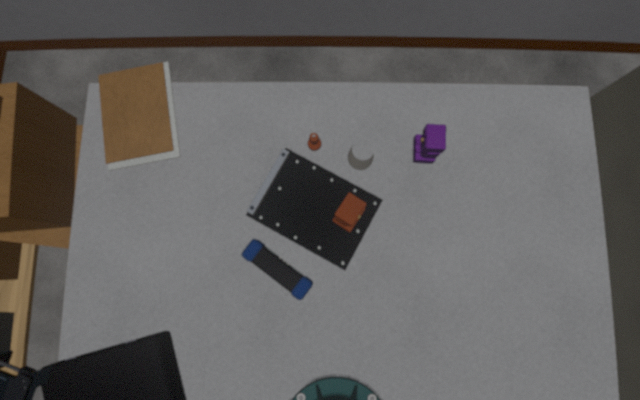

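Both views show the brown owl on the free end of the board, at top (348,212) and scene (298,200). The bar is at top left, running (288,149) to (248,214). The purple look-alike is at top (430,142), the tumbler at (361,155) and the scanner at (278,270). Next I'll fit the poses.

```bash
cat > h.py <<'E'
from station import bot
import cv2,numpy as np
from scipy.optimize import minimize,least_squares
def proj(d,P):
    R=d["extrinsics"]; return cv2.projectPoints(np.float64(P).reshape(-1,3),cv2.Rodrigues(R[:3,:3])[0],R[:3,3],d["camera_matrix"],np.array(d["dist_coeffs"]))[0][:,0]
def ray(d,px,z):
    u=cv2.undistortPoints(np.float64([[px]]),d["camera_matrix"],np.array(d["dist_coeffs"]))[0,0]
    E=d["extrinsics"];R=E[:3,:3];c=-R.T@E[:3,3];v=R.T@np.r_[u,1];return c+v*(z-c[2])/v[2]
def box(x0,x1,y0,y1,z0,z1): return np.array([[x,y,z] for x in(x0,x1) for y in(y0,y1) for z in(z0,z1)])/1000
OWL=[box(-28,28,-37,37,0,34),box(-16,28,-30,30,34,92),box(-22,28,-33,33,92,130)]
def T(p,P,z=0.,lying=False):
    P=np.array(P,float)
    if lying: P=np.c_[P[:,2],P[:,1],.028-P[:,0]]  # lying: x along head direction, origin at foot
    c,s=np.cos(p[2]),np.sin(p[2]);return np.c_[p[0]+c*P[:,0]-s*P[:,1],p[1]+s*P[:,0]+c*P[:,1],P[:,2]+z]
def fit(views,p0,z=.006,parts=OWL,lying=False):
    def cost(p):
        e=0
        for d,m in views:
            r=np.zeros((1600,2560),np.uint8)
            for b in parts: cv2.fillConvexPoly(r,cv2.convexHull((proj(d,T(p,b,z,lying))*4+1.5).round().astype(np.int32)),1)
            r=cv2.resize(r.astype(np.float32),(640,400),interpolation=cv2.INTER_AREA)
            e+=np.abs(r-m).sum()/m.sum()
        return e
    s=np.array([[0,0,0],[.015,0,0],[0,.015,0],[0,0,.2]])
    return min((minimize(cost,p0+np.array([0,0,a]),method="Nelder-Mead",options=dict(initial_simplex=p0+np.array([0,0,a])+s,xatol=2e-4,fatol=1e-4)) for a in(-.15,.15)),key=lambda r:r.fun)
def owlmasks(near):
    v=[]
    for c in("top","scene"):
        d=bot.camera(c);q=proj(d,[near])[0]
        L=[s for s in bot.silhouettes(c,"owl") if s["score"]>.3 and s["mask"].any()]
        L=sorted(L,key=lambda s:np.hypot(*(np.argwhere(s["mask"]).mean(0)[::-1]-q)))
        if L:
            m=L[0]["mask"];print(c,m.sum(),L[0]["extent"],round(L[0]["score"],2));v.append((d,m))
    return v
E
python3 - <<'E'
from h import *
d=bot.camera("top");e=bot.camera("scene")
B=np.array([[160,110,6],[160,-110,6],[-150,110,6],[-150,-110,6]])/1000
g=[]
# top px: bar end pts, free end
tp=np.array([[248,214],[288,149],[345,269],[381,201]],float)
sp=np.array([[420,274],[323,321],[338,187],[250,217]],float)
print([np.round(ray(d,p,.006),3).tolist() for p in tp]);print([np.round(ray(e,p,.006),3).tolist() for p in sp])
# each camera's rays: which correspond: +y side
for order in([0,1,2,3],[1,0,3,2]):
    r=least_squares(lambda p:np.r_[(proj(d,T(p,B))-tp[order]).ravel(),(proj(e,T(p,B))-sp[order]).ravel()],[.65,0.0,2.1])
    print(order,r.x,r.cost,r.fun.round(1))
    if r.cost<200:b=r.x
np.save("board.npy",b)
h=ray(d,[349,206],.136);print("head",h)
v=owlmasks([h[0],h[1],.07])
r=fit(v,np.r_[h[:2],b[2]]);print("owl",r.x,r.fun)
c,s=np.cos(b[2]),np.sin(b[2]);print("in board",np.array([[c,s],[-s,c]])@(r.x[:2]-b[:2]),r.x[2]-b[2])
E
```

```text
[[0.56, 0.242, 0.006], [0.746, 0.136, 0.006], [0.415, -0.024, 0.006], [0.6, -0.123, 0.006]]
[[0.56, 0.251, 0.006], [0.749, 0.148, 0.006], [0.414, -0.012, 0.006], [0.605, -0.123, 0.006]]
[0, 1, 2, 3] [0.57785408 0.05778299 1.06878046] 25.403062744660478 [-3.4  0.7 -3.  -1.8 -1.3  2.2  1.3 -0.7  0.5 -0.4 -2.2  0.4 -2.1 -2.3
 -0.6 -1.2]
[1, 0, 3, 2] [0.56664889 0.05289795 1.49166466] 31400.383378467115 [-33.9  98.4  15.4 -45.5 -12.3  56.9  29.2 -90.9 100.3 -81.6 -52.7  36.9
  53.6 -33.7 -99.   49.8]
head [ 0.56607252 -0.02672917  0.136     ]
top 741 [335.7, 191.7, 364.2, 233.1] 0.93
scene 2355 [278.0, 165.7, 320.8, 235.8] 0.72
owl [ 0.55775699 -0.03109964  1.00208142] 0.1436037116308655
in board [-0.08758637 -0.02515237] -0.06669903484905926
```

```bash
cat >> h.py <<'E'
from scipy.spatial.transform import Rotation as Ro
def plan(xyz,yaw,n):
    s=bot.sense();p=np.array(s["tool_pos"]);R=Ro.from_rotvec(s["tcp_rot"])
    G=Ro.from_matrix(np.array([[np.cos(yaw),np.sin(yaw),0],[np.sin(yaw),-np.cos(yaw),0],[0,0,-1]]))
    w=(R.inv()*G).as_rotvec();dp=(np.array(xyz)-p)/n;out=[]
    for i in range(n):
        out.append(np.r_[R.inv().apply(dp)*100,np.degrees(w)/n]);R=R*Ro.from_rotvec(w/n)
    print(p.round(4),"end err check; rows:");print(np.array(out).round(2).tolist())
E
python3 -c "
from h import *
plan([.517,-.094,.2],1.002,24)"
```

```text
[0.198  0.6714 0.2004] end err check; rows:
[[-2.18, -2.68, 0.0, -0.0, 0.0, 4.42], [-2.38, -2.51, 0.0, -0.0, 0.0, 4.42], [-2.56, -2.32, 0.0, -0.0, 0.0, 4.42], [-2.73, -2.11, 0.0, -0.0, 0.0, 4.42], [-2.89, -1.89, 0.0, -0.0, 0.0, 4.42], [-3.03, -1.67, 0.0, -0.0, 0.0, 4.42], [-3.15, -1.43, 0.0, -0.0, 0.0, 4.42], [-3.25, -1.18, 0.0, -0.0, 0.0, 4.42], [-3.33, -0.93, 0.0, -0.0, 0.0, 4.42], [-3.39, -0.67, 0.0, -0.0, 0.0, 4.42], [-3.43, -0.4, 0.0, -0.0, 0.0, 4.42], [-3.45, -0.14, 0.0, -0.0, 0.0, 4.42], [-3.45, 0.13, 0.0, -0.0, 0.0, 4.42], [-3.43, 0.39, 0.0, -0.0, 0.0, 4.42], [-3.39, 0.66, 0.0, -0.0, 0.0, 4.42], [-3.33, 0.92, 0.0, -0.0, 0.0, 4.42], [-3.25, 1.17, 0.0, -0.0, 0.0, 4.42], [-3.15, 1.42, 0.0, -0.0, 0.0, 4.42], [-3.03, 1.66, 0.0, -0.0, 0.0, 4.42], [-2.89, 1.89, 0.0, -0.0, 0.0, 4.42], [-2.74, 2.1, 0.0, -0.0, 0.0, 4.42], [-2.57, 2.31, 0.0, -0.0, 0.0, 4.42], [-2.38, 2.5, 0.0, -0.0, 0.0, 4.42], [-2.18, 2.68, 0.0, -0.0, 0.0, 4.42]]
```

Emit:
{"fn": "step_arm", "kwargs": {
  "deltas": [-2.2, -2.7, 0, 0, 0, 4.4, -2.4, -2.5, 0, 0, 0, 4.4, -2.6, -2.3, 0, 0, 0, 4.4, -2.7, -2.1, 0, 0, 0, 4.4, -2.9, -1.9, 0, 0, 0, 4.4, -3.0, -1.7, 0, 0, 0, 4.4, -3.15, -1.4, 0, 0, 0, 4.4, -3.25, -1.2, 0, 0, 0, 4.4, -3.3, -0.9, 0, 0, 0, 4.4, -3.4, -0.7, 0, 0, 0, 4.4, -3.4, -0.4, 0, 0, 0, 4.4, -3.45, -0.1, 0, 0, 0, 4.4, -3.45, 0.1, 0, 0, 0, 4.4, -3.4, 0.4, 0, 0, 0, 4.4, -3.4, 0.7, 0, 0, 0, 4.4, -3.3, 0.9, 0, 0, 0, 4.4, -3.25, 1.2, 0, 0, 0, 4.4, -3.15, 1.4, 0, 0, 0, 4.4],
  "claw": 3
}}

```text
clock: 2.3
tool_pos: [0.44, 0.0975, 0.2008]
tcp_rot: [2.332, 2.105, 0.001]
contact_force: [0.3, 0.7, 0.9]
opening: 0.0295
```

```bash
python3 -c "
from h import *
plan([.517,-.094,.2],1.002,8)"
```

```text
[0.44   0.0975 0.2008] end err check; rows:
[[-2.28, 1.2, 0.01, 0.01, -0.0, 3.34], [-2.21, 1.33, 0.01, 0.01, -0.0, 3.34], [-2.13, 1.46, 0.01, 0.01, -0.0, 3.34], [-2.04, 1.58, 0.01, 0.01, -0.0, 3.34], [-1.94, 1.7, 0.01, 0.01, -0.0, 3.34], [-1.84, 1.81, 0.01, 0.01, -0.0, 3.34], [-1.73, 1.91, 0.01, 0.01, -0.0, 3.34], [-1.62, 2.01, 0.01, 0.01, -0.0, 3.34]]
```

Emit:
{"fn": "step_arm", "kwargs": {
  "deltas": [-2.3, 1.2, 0, 0, 0, 3.3, -2.2, 1.3, 0, 0, 0, 3.3, -2.1, 1.5, 0, 0, 0, 3.3, -2.0, 1.6, 0, 0, 0, 3.3, -1.9, 1.7, 0, 0, 0, 3.3, -1.8, 1.8, 0, 0, 0, 3.3, -1.7, 1.9, 0, 0, 0, 3.3, -1.6, 2.0, 0, 0, 0, 3.3, 0, 0, 0, 0, 0, 0, 0, 0, 0, 0, 0, 0]
}}

```text
clock: 3.13
tool_pos: [0.5186, -0.0908, 0.2004]
tcp_rot: [-2.749, -1.52, 0.0]
contact_force: [0.0, 0.6, 0.2]
opening: 0.0303
```

```bash
python3 -c "
from h import *
plan([.517,-.094,.118],1.002,6)
d=bot.camera('wrist');cv2.imwrite('pics/w1.png',d['frame'][:,:,::-1])"
```

```text
[ 0.5186 -0.0908  0.2004] end err check; rows:
[[-0.06, 0.01, 1.37, -0.0, -0.0, 0.08], [-0.06, 0.01, 1.37, -0.0, -0.0, 0.08], [-0.06, 0.01, 1.37, -0.0, -0.0, 0.08], [-0.06, 0.01, 1.37, -0.0, -0.0, 0.08], [-0.06, 0.01, 1.37, -0.0, -0.0, 0.08], [-0.06, 0.01, 1.37, -0.0, -0.0, 0.08]]
```

View pics/w1.png

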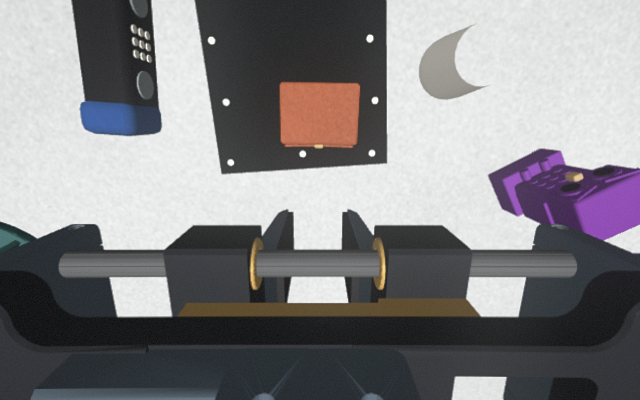

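The wrist view shows the owl's head at columns 280–358 and rows 83–148. It is centred between the fingers (column 319) and its front edge is level, so the tool is aligned. Next I'll descend and push.

Emit:
{"fn": "step_arm", "kwargs": {
  "deltas": [0, 0, 1.4, 0, 0, 0, 0, 0, 1.4, 0, 0, 0, 0, 0, 1.4, 0, 0, 0, 0, 0, 1.4, 0, 0, 0, 0, 0, 1.4, 0, 0, 0, 0, 0, 1.2, 0, 0, 0, 0.8, 0, 0, 0, 0, 0, 0.8, 0, 0, 0, 0, 0, 0.8, 0, 0, 0, 0, 0, 0.4, 0, 0, 0, 0, 0, 0.4, 0, 0, 0, 0, 0, 0.4, 0, 0, 0, 0, 0, 0.4, 0, 0, 0, 0, 0, 0.4, 0, 0, 0, 0, 0, 0.4, 0, 0, 0, 0, 0, 0.4, 0, 0, 0, 0, 0]
}}

```text
clock: 4.52
tool_pos: [0.5463, -0.0456, 0.1185]
tcp_rot: [2.748, 1.522, 0.0]
contact_force: [-0.1, 0.1, 0.1]
opening: 0.0297
```

```bash
python3 -c "
from h import *
a=bot.camera('scene')['frame'][110:290,200:460,::-1];cv2.imwrite('pics/s2.png',cv2.resize(a,None,fx=3,fy=3,interpolation=2))"
```

```text
(no output)
```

View pics/s2.png

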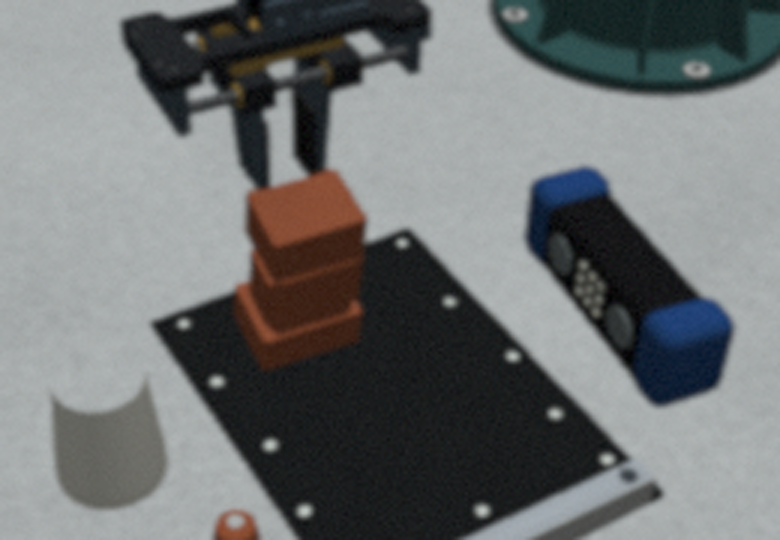

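Emit:
{"fn": "step_arm", "kwargs": {
  "deltas": [0.4, 0, 0, 0, 0, 0, 0.4, 0, 0, 0, 0, 0, 0.4, 0, 0, 0, 0, 0, 0.4, 0, 0, 0, 0, 0, 0.4, 0, 0, 0, 0, 0]
}}

```text
clock: 4.98
tool_pos: [0.5582, -0.0288, 0.1197]
tcp_rot: [2.747, 1.521, 0.003]
contact_force: [-0.9, -0.6, 15.8]
opening: 0.0302
```

```bash
python3 -c "
from h import *
a=bot.camera('scene')['frame'][110:290,200:460,::-1];cv2.imwrite('pics/s3.png',cv2.resize(a,None,fx=3,fy=3,interpolation=2))"
```

```text
(no output)
```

View pics/s3.png

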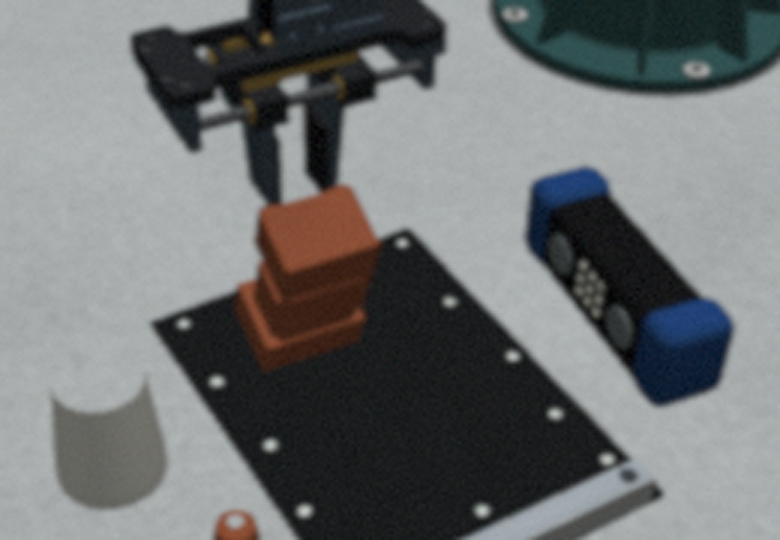

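The scene view shows the owl tipping about 12° with its plinth in place. The 15.8 N upward force means the rising front is catching the tips, so I'll raise the tool along the arc as I go.

Emit:
{"fn": "step_arm", "kwargs": {
  "deltas": [0, 0, -0.4, 0, 0, 0, 0.3, 0, -0.2, 0, 0, 0, 0.4, 0, -0.2, 0, 0, 0, 0.4, 0, -0.2, 0, 0, 0]
}}

```text
clock: 5.37
tool_pos: [0.5626, -0.0192, 0.1285]
tcp_rot: [-2.748, -1.522, 0.0]
contact_force: [0.6, -1.3, -0.5]
opening: 0.0303
```

Emit:
{"fn": "step_arm", "kwargs": {
  "deltas": [0.5, 0, -0.15, 0, 0, 0, 0.5, 0, -0.15, 0, 0, 0, 0.5, 0, -0.1, 0, 0, 0, 0.5, 0, -0.1, 0, 0, 0]
}}

```text
clock: 5.7
tool_pos: [0.5734, -0.0021, 0.1335]
tcp_rot: [-2.748, -1.522, 0.0]
contact_force: [-0.0, -0.7, 0.3]
opening: 0.0302
```

```bash
python3 -c "
from h import *
print([(s['extent'],round(s['score'],2)) for s in (bot.camera('scene'),bot.silhouettes('scene','owl'))[1]])"
```

```text
[([124.8, 179.7, 186.8, 254.2], 0.91), ([284.3, 203.5, 342.4, 245.1], 0.6)]
```

Emit:
{"fn": "step_arm", "kwargs": {
  "deltas": [0, 0, -1, 0, 0, 0, -2, 0, 0, 0, 0, 0, -2, 0, 0, 0, 0, 0, -2, 0, 0, 0, 0, 0, -2, 0, 0, 0, 0, 0, -1.5, 0, 0, 0, 0, 0, 0, 0, 0, 0, 0, 0]
}}

```text
clock: 6.38
tool_pos: [0.5215, -0.0848, 0.144]
tcp_rot: [2.749, 1.52, -0.001]
contact_force: [-0.5, -0.1, 0.2]
opening: 0.0297
```

Run:
```python
from h import *
v=owlmasks([.60,.04,.03]);b=np.load("board.npy")
r=fit(v,np.array([.573,-.007,1.0]),lying=True);print("foot",r.x,r.fun)
c,s=np.cos(b[2]),np.sin(b[2]);print("in board",np.array([[c,s],[-s,c]])@(r.x[:2]-b[:2]),r.x[2]-b[2])
print(bot.sense()["tool_pos"])
o=[]
for (d,m),sl in zip(v,((slice(100,300),slice(200,460)),(slice(120,320),slice(200,460)))):
    f=d["frame"][:,:,::-1].copy()
    f=cv2.resize(f,None,fx=3,fy=3,interpolation=2)
    for bx in OWL: cv2.polylines(f,[cv2.convexHull((proj(d,T(r.x,bx,.006,True))*3+1).astype(np.int32))],1,(0,255,0),1)
    o.append(f[sl[0].start*3:sl[0].stop*3,sl[1].start*3:sl[1].stop*3])
cv2.imwrite("pics/l.png",cv2.resize(np.vstack(o),None,fx=.5,fy=.5,interpolation=3))
```

```text
top 1294 [295.0, 172.3, 345.8, 223.6] 0.61
scene 2644 [285.6, 208.2, 348.7, 277.1] 0.7
foot [ 0.57352304 -0.00641004  0.9871605 ] 0.17003799831410887
in board [-0.0583566  -0.02709263] -0.08161995823897927
[ 0.52320447 -0.0828202   0.14382306]
```

View pics/l.png

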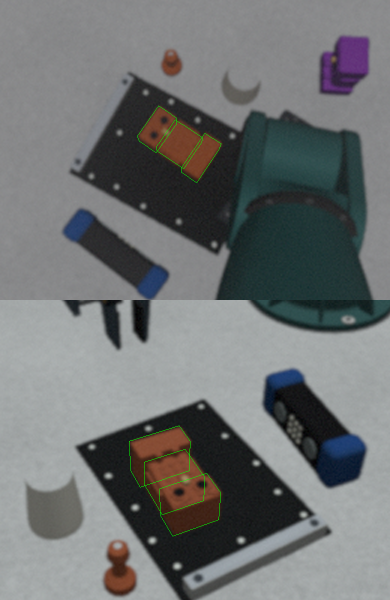

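The owl lies on its back in the fit (wireframe matches in both views), head about 68 mm short of the bar and yawed about -0.08 rad to the board. Next I'll align the tool to the board and go down behind the foot.

```bash
python3 -c "
from h import *
plan([.5514,-.0508,.145],1.069,5)"
```

```text
[ 0.5232 -0.0828  0.1438] end err check; rows:
[[0.84, 0.14, -0.02, 0.01, -0.0, -0.65], [0.84, 0.15, -0.02, 0.01, -0.0, -0.65], [0.84, 0.16, -0.02, 0.01, -0.0, -0.65], [0.84, 0.17, -0.02, 0.01, -0.0, -0.65], [0.83, 0.18, -0.02, 0.01, -0.0, -0.65]]
```

Emit:
{"fn": "step_arm", "kwargs": {
  "deltas": [0.85, 0.15, 0, 0, 0, -0.65, 0.85, 0.15, 0, 0, 0, -0.65, 0.85, 0.15, 0, 0, 0, -0.65, 0.85, 0.15, 0, 0, 0, -0.65, 0.8, 0.2, 0, 0, 0, -0.65, 0, 0, 2.5, 0, 0, 0, 0, 0, 2.5, 0, 0, 0, 0, 0, 2.5, 0, 0, 0, 0, 0, 2.5, 0, 0, 0, 0, 0, 1, 0, 0, 0, 0, 0, 0.3, 0, 0, 0, 0, 0, 0, 0, 0, 0],
  "claw": 4
}}

```text
clock: 7.58
tool_pos: [0.5511, -0.0509, 0.0303]
tcp_rot: [-2.703, -1.6, 0.001]
contact_force: [-0.0, -0.4, 0.9]
opening: 0.0403
```

```bash
python3 -c "
from h import *
plan([.5514,-.0508,.031],1.069,1)"
```

```text
[ 0.5511 -0.0509  0.0303] end err check; rows:
[[0.02, 0.02, -0.07, -0.05, 0.02, -0.0]]
```

Emit:
{"fn": "step_arm", "kwargs": {
  "deltas": [0.6, 0, 0, 0, 0, 0, 0.6, 0, 0, 0, 0, 0, 0.6, 0, 0, 0, 0, 0, 0.4, 0, 0, 0, 0, 0, 0.4, 0, 0, 0, 0, 0, 0.4, 0, 0, 0, 0, 0, 0.4, 0, 0, 0, 0, 0, 0.4, 0, 0, 0, 0, 0, 0.4, 0, 0, 0, 0, 0, 0.4, 0, 0, 0, 0, 0, 0.4, 0, 0, 0, 0, 0, 0.4, 0, 0, 0, 0, 0, 0.4, 0, 0, 0, 0, 0, 0.4, 0, 0, 0, 0, 0, 0.4, 0, 0, 0, 0, 0, 0.4, 0, 0, 0, 0, 0, 0.4, 0, 0, 0, 0, 0, 0.4, 0, 0, 0, 0, 0]
}}

```text
clock: 9.08
tool_pos: [0.5887, 0.0176, 0.0304]
tcp_rot: [-2.704, -1.6, 0.0]
contact_force: [-1.6, -3.1, 2.0]
opening: 0.0397
```

```bash
cat > look.py <<'E'
from h import *
import sys
n=sys.argv[1];b=np.load("board.npy");c,s=np.cos(b[2]),np.sin(b[2]);M=np.array([[c,s],[-s,c]])
g=T(b,[[.06,-.03,.03]])[0];v=owlmasks(g)
r=fit(v,np.r_[T(b,[[float(sys.argv[2]),-.03,0]])[0][:2],b[2]],lying=True);q=bot.sense()
print("foot in board",M@(r.x[:2]-b[:2]),r.x[2]-b[2],r.fun,"tcp",M@(q["tool_pos"][:2]-b[:2]),q["contact_force"],q["clock"])
o=[]
for (d,m),(x,y) in zip(v,((220,130),(250,180))):
    o.append(cv2.resize(d["frame"][y:y+140,x:x+180,::-1],None,fx=4,fy=4,interpolation=2)[:300 if 0 else 560])
im=np.hstack(o);cv2.imwrite(f"pics/{n}.png",cv2.resize(im,(800,int(800*im.shape[0]/im.shape[1])),interpolation=3))
E
python3 look.py p1 -.01
```

```text
top 481 [279.1, 165.5, 300.8, 201.9] 0.62
scene 2960 [298.5, 222.1, 364.6, 292.5] 0.78
foot in board [-0.01128491 -0.02727203] -0.0022038788074003612 1.8669195036382538 tcp [-0.03008485 -0.02895171] [-0.20477898 -0.32963639  0.34881072] 9.2833
```

View pics/p1.png

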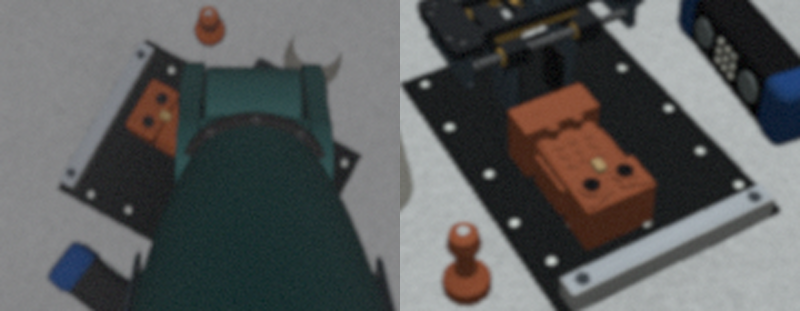

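The owl is now square to the bar and about 20 mm short, with the fingers against its foot. I'll push the rest slowly and watch the force.

Emit:
{"fn": "step_arm", "kwargs": {
  "deltas": [0.3, 0, 0, 0, 0, 0, 0.3, 0, 0, 0, 0, 0, 0.3, 0, 0, 0, 0, 0, 0.3, 0, 0, 0, 0, 0, 0.2, 0, 0, 0, 0, 0, 0.2, 0, 0, 0, 0, 0, 0.1, 0, 0, 0, 0, 0, 0.1, 0, 0, 0, 0, 0]
}}

```text
clock: 9.95
tool_pos: [0.5973, 0.0331, 0.0304]
tcp_rot: [-2.704, -1.6, 0.0]
contact_force: [-0.6, -0.6, -1.8]
opening: 0.0402
```

Emit:
{"fn": "step_arm", "kwargs": {
  "deltas": [0.1, 0, 0, 0, 0, 0, 0.1, 0, 0, 0, 0, 0]
}}

```text
clock: 10.12
tool_pos: [0.5982, 0.0348, 0.0304]
tcp_rot: [-2.704, -1.6, 0.0]
contact_force: [-1.3, -1.9, -1.9]
opening: 0.0402
```

Emit:
{"fn": "step_arm", "kwargs": {
  "deltas": [0.1, 0, 0, 0, 0, 0, 0.1, 0, 0, 0, 0, 0]
}}

```text
clock: 10.28
tool_pos: [0.5993, 0.0365, 0.0305]
tcp_rot: [2.704, 1.599, 0.0]
contact_force: [-1.0, -1.6, -1.6]
opening: 0.0397
```

Emit:
{"fn": "step_arm", "kwargs": {
  "deltas": [0.1, 0, 0, 0, 0, 0, 0.1, 0, 0, 0, 0, 0]
}}

```text
clock: 10.45
tool_pos: [0.6001, 0.0381, 0.0305]
tcp_rot: [2.704, 1.6, -0.001]
contact_force: [-3.8, -15.7, 2.9]
opening: 0.04
```

Emit:
{"fn": "step_arm", "kwargs": {
  "deltas": [0.1, 0, 0, 0, 0, 0, 0.1, 0, 0, 0, 0, 0]
}}

```text
clock: 10.62
tool_pos: [0.6002, 0.0382, 0.0304]
tcp_rot: [2.702, 1.601, -0.005]
contact_force: [-10.8, -32.0, 11.6]
opening: 0.0403
```

Emit:
{"fn": "step_arm", "kwargs": {
  "deltas": [-0.2, 0, 0, 0, 0, 0, -0.4, 0, 0, 0, 0, 0, -1, 0, 0, 0, 0, 0, -2, 0, 0, 0, 0, 0, -2, 0, 0, 0, 0, 0, -2, 0, 0, 0, 0, 0, 0, 0, -3, 0, 0, 0, 0, 0, -3, 0, 0, 0, 0, 0, -3, 0, 0, 0, 0, 0, -3, 0, 0, 0, -2, 0, 0, 0, 0, 0, -2, 0, 0, 0, 0, 0, 0, 0, 0, 0, 0, 0]
}}

```text
clock: 11.7
tool_pos: [0.544, -0.0636, 0.1509]
tcp_rot: [2.704, 1.598, 0.001]
contact_force: [-0.5, -0.1, -0.2]
opening: 0.0398
```

```bash
python3 look.py p2 .01
python3 - <<'E'
from h import *
d=bot.camera("wrist");im=d["frame"][:,:,::-1]
a=cv2.imread("pics/p2.png");cv2.imwrite("pics/p3.png",np.vstack([a[:300],np.hstack([cv2.resize(im,(480,300)),np.zeros((300,320,3),np.uint8)])]))
E
```

```text
top 1319 [272.7, 161.7, 324.2, 210.6] 0.66
scene 2779 [304.1, 228.4, 372.5, 296.9] 0.62
foot in board [ 0.00911159 -0.0275312 ] -0.0033462264562591493 0.19494841905649457 tcp [-0.12021495 -0.02892517] [-0.3443931   0.2442184  -0.55216586] 11.9
```

View pics/p3.png

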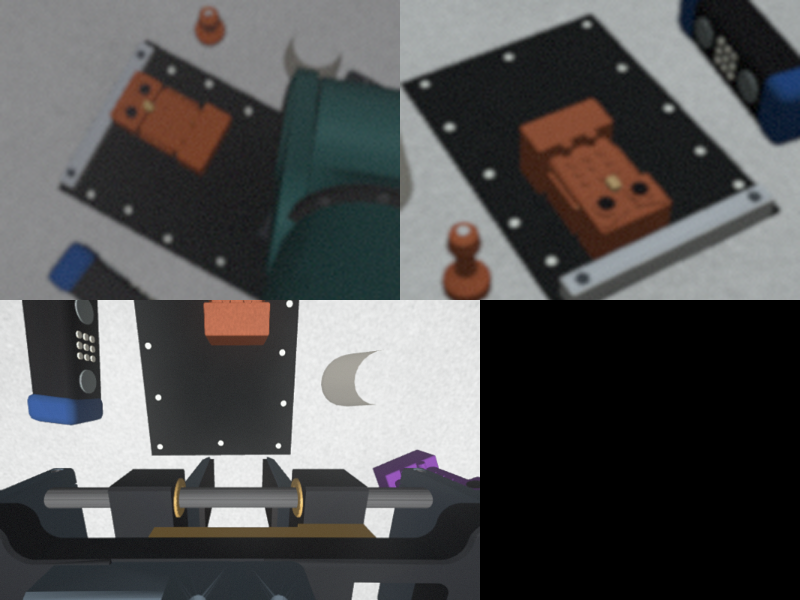

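The owl lies on its back with the whole head edge against the bar, about square. The scanner, tumbler and pawn look unmoved, and the gripper is clear. I'm handing the job in.

```bash
python3 -c "
from station import bot
print(bot.hand_in())"
```

```text
the job is handed in; nothing more can be done
None
```

The owl is on its flat back on the scan board with the top of its head against the stop bar. I handed the job in at about 12 s of the 48 s limit. I tipped it with a fingertip push at the head, then pushed its foot with both fingertips until it met the bar. I never gripped or lifted it.

- **Seating:** On reaching the bar, the push force rose from about 2 N to about 34 N sideways, and the fingers stopped advancing. I then backed straight off.
- **Final pose:** The last fit puts the head at x = 139 mm (bar face at 140 mm) and about 0.003 rad off square. The camera fit itself is only good to a few mm, so the force rise is the stronger evidence that it is flush.
- **Clear of everything:** The gripper finished about 13 cm behind the foot, with contact force near zero. The scanner, tumbler, pawn and purple look-alike showed no visible movement.
- **Irregularities:**
  - While tipping, the rising front of the head caught the fingertips with about 16 N upward. I raised the tool along the arc, and the owl went over cleanly.
  - One mid-push pose fit was unreliable because the arm blocked the top view. I relied on the picture and the tool position there.

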